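Lay a dismantled clarinet out on its shadow boards

TASK

The small clarinet on the bench has been taken apart: put each of its four parts (bell, barrel, mouthpiece, upper joint) on the wooden board that bears its dark felt silhouette, centred on the silhouette and the same side down as now; the two long parts lie along their silhouettes, either end first. Set each part down softly, never let it fall, and do not knock over the little oil bottle.

Things in the scene. Friction and masses are not known exactly. Their poses are not given: they have to be found in the camera images.
- bell: Clarinet bell of black wood with silver rings, standing on its wide flared mouth. 87 mm tall, 67 mm across at the bottom, narrowing to a straight neck 32 to 35 mm across between 52 and 87 mm height (grip there). Origin at the centre of its underside, z up. 0.07 to 0.12 kg.
- barrel: Clarinet barrel, a short black wooden tube standing on end with a silver ring at each end. 42 mm tall, 31 mm across. Origin at the centre of its underside, z up. 0.04 to 0.07 kg.
- mouthpiece: Clarinet mouthpiece, black, lying flat: 75 mm long along its x, 24 to 26 mm wide along its y, 26 mm high, with two silver ligature bands, a cork tenon at the -x end and a slanting beak at the +x end. Origin at the middle of its length, on its underside; z up. Grip the middle across y. 0.04 to 0.07 kg.
- upper_joint: Upper joint of a small clarinet: black wooden tube lying flat, 140 mm long along its x, a cork tenon at each end, 25 mm thick, silver keys on top, resting on two silver bridges 32 mm wide, 42 mm either side of the middle. The middle 50 mm is bare: grip there across y. Wood 27 mm high, keys 30 mm. Origin at mid-length on its underside; z up. 0.10 to 0.19 kg.
- board_bell: Round light-wood board, 110 mm across, 12 mm thick, fixed, with the bell's silhouette at its centre: a dark felt disc 68 mm across. Origin at the centre of its underside; its flat top is 12 mm above that.
- board_barrel: Round light-wood board, 84 mm across, 12 mm thick, fixed, with the barrel's silhouette at its centre: a dark felt disc 33 mm across. Origin at the centre of its underside; its flat top is 12 mm above that.
- board_mouthpiece: Oblong light-wood board, 110 x 64 mm (x, y), 12 mm thick, fixed, with the mouthpiece's silhouette in dark felt at its centre, 75 mm long along x, 26 mm wide. Origin at the centre of its underside; its flat top is 12 mm above that.
- board_joint: Long light-wood board, 170 x 64 mm (x, y), 12 mm thick, fixed, with the upper joint's silhouette in dark felt at its centre, 140 mm long along x, 27 mm wide. Origin at the centre of its underside; its flat top is 12 mm above that.
- oil_bottle: Bystander: small amber glass key-oil bottle with a black cap, 60 mm tall, 30 mm across, standing loose among the parts. Origin at the centre of its underside, z up.
Mind the look-alikes: they are no part of the job. What is shaped like the upper_joint but blue is not meant. Leave any turquoise look-alike of the barrel alone.

How it is judged:
At the end, for the whole second after the job is handed in: Each part rests on top of its own board within 12 mm of the centre of the silhouette, upright as it started (within 0.12 rad), the mouthpiece and upper joint along their silhouettes within 0.2 rad either way round, all still, and the oil bottle standing (horizontal distance between bell and board_bell below 0.012 m and z of bell in the frame of board_bell between 0.009 and 0.016 m and angle between each of bell, barrel, mouthpiece, upper_joint's own z axis and vertical below 0.12 rad and linear speed of each of bell, barrel, mouthpiece, upper_joint below 0.02 m/s and horizontal distance between barrel and board_barrel below 0.012 m and z of barrel in the frame of board_barrel between 0.009 and 0.016 m and horizontal distance between mouthpiece and board_mouthpiece below 0.012 m and z of mouthpiece in the frame of board_mouthpiece between 0.009 and 0.016 m and angle between the x axis of mouthpiece and the x axis of board_mouthpiece, either way round below 0.2 rad and horizontal distance between upper_joint and board_joint below 0.012 m and z of upper_joint in the frame of board_joint between 0.009 and 0.016 m and angle between the x axis of upper_joint and the x axis of board_joint, either way round below 0.2 rad and angle between oil_bottle's own z axis and vertical below 0.3 rad); the robot touches nothing.
It fails at once if the bell is dropped or thrown (faster than 0.7 m/s with the fingers off it, a fall of about 25 mm) (linear speed of bell above 0.7 m/s and contact force between the fingers and bell below 0.01 N).
It fails at once if the barrel is dropped or thrown (faster than 0.7 m/s with the fingers off it, a fall of about 25 mm) (linear speed of barrel above 0.7 m/s and contact force between the fingers and barrel below 0.01 N).
It fails at once if the mouthpiece is dropped or thrown (faster than 0.7 m/s with the fingers off it, a fall of about 25 mm) (linear speed of mouthpiece above 0.7 m/s and contact force between the fingers and mouthpiece below 0.01 N).
It fails at once if the upper joint is dropped or thrown (faster than 0.7 m/s with the fingers off it, a fall of about 25 mm) (linear speed of upper_joint above 0.7 m/s and contact force between the fingers and upper_joint below 0.01 N).
It fails at once if the oil bottle is knocked over (angle between oil_bottle's own z axis and vertical above 0.5 rad).
It also fails if it takes over 122 s, if anything falls off the work surface, if the arm or the gripper's body presses on something with over 40 N, if the wrist force passes 120 N, or if a joint passes its speed limit or range.

ROBOT

A 6-joint arm with a two-finger parallel gripper is mounted at the origin on the work surface. World frame = base frame: x ahead of the robot, y to its left, z up, the work surface at z = 0. Lengths are in m, angles in rad, forces in N, time in s.
With the tool pointing down it reaches from about 0.25 to 0.725 m from the base axis. Payload 4 kg.
Tool frame: the origin (TCP) lies midway between the tips of the shut fingers; the grasp point (between the pads) lies 19 mm behind it; z points along the fingers, y is the line along which they close (so a half turn about z gives the same grasp; the last joint's range is limited). The gripper opens to 85 mm and grips with 20 to 120 N. Pads are 22 mm wide; open, the fingers measure 114 mm over their backs; the gripper's body (76 mm by 85 mm) begins 54 mm behind the grasp point. The pads swing forward as they close: fully open they stand 13 mm farther back than shut.
Start: joints at [1.211, 0.241, 0.005, 1.335, 0, 1.571], TCP at [0.176, 0.468, 0.231] pointing down, gripper open.
Joint ranges: [-2.72, 2.72], [-1.05, 1.87], [-1.09, 1.28], [-1.99, 2.15], [-1.42, 1.44], [-3.14, 3.14]. Speed limits (rad/s): [2.79, 2.79, 3.14, 3.14, 3.14, 3.14].

INTERFACE

Orientations are given as a unit quaternion [x, y, z, w].
In Python, from workcell import get_obs, camera, job_done, silhouettes gives the robot as it stands. The module is installed in compiled form; this text tells all that it offers.
- The arm moves only by the tool drive_tool, never from a script. Its argument "increments" is a list of rows, each a list of 3 entries, a list of its own where there are three numbers: the shift along the world's x, y, z in mm, then the turn, a rotation vector about the world's x, y, z in degrees, then the opening, from 0 (shut) to 1 (fully open). A call has 1 to 8 rows; each row shifts and turns the commanded pose from where the row before left it; what a row does not reach is not made up. A row lasts 1/12 s, in which the tool goes at most 41.7 mm and 7.16 degrees, less where a joint would pass 70% of its speed; a pose out of reach is approached as far as the arm can. A call is refused whole if a number of a shift passes 41.7 or a number of a turn 7.16, either way. A call with a gripper value outside its range is refused whole. The fingers move at their own pace and stop on an object; the grip force is fixed at half the most. Time passes only in rows, so rows that do not move let the fingers close. It gives the time, the measured TCP pose, the force, the opening and the grip force at its end, in the units of the state.
- get_obs(): the state, without advancing time (a new reading comes with each control period).
- camera(name): name is "side" or "top"; returns a dict with "image" (384x512x3 uint8, red, green, blue), "K" (3x3 intrinsics, pixels), "view" (4x4, takes a point from world to camera coordinates). Camera axes: x right, y down, z forward; pixel columns grow to the right and rows downward; lengths in m; the calibration is good to about 2 mm. A picture is of the moment at which its call begins. There is no depth.
- job_done(): hands the job in; it is judged then, once.
Trained networks look in a picture, given as the dict that the camera call returned (one of the last four; its "shot" number tells which), for a name from the list of things; names that differ only in an ending like _2 or _b are one class to them, and where a whole thing is asked for, a point or a joint stands for the part that bears it (a point fixed in the world has none). Each returns a list of dicts, best first, with "conf" (0 to 1); they miss things now and then, are a little off and sometimes report something else, mostly with a low value. They report only what shows in the picture. A call takes as long as a camera call. They do not tell look-alikes from the thing itself.
- silhouettes(query, picture): "region" (384x512 bool, what is visible of it) and "bbox" ([left, top, right, bottom] in pixels, round what is visible of it).
The state is a dict: "clock": time; "joint_pos": joint angles; "joint_vel": joint speeds; "tau": joint torques, N m; "eef_pos": TCP position; "tool_rot": TCP orientation; "ft_force": force on the tool from outside, world axes, zero at the start; "ft_torque": the same for the moment, N m; "grip_width": finger opening in m; "grasp_force": force on a finger pad.
Only numpy, scipy, OpenCV 4.12 (cv2) and the standard library are available. Lean on these libraries where they do the work, as an engineer would, in place of code of your own. Each camera call takes 0.05 s, during which the arm holds its last target. There are 200 camera calls.

## Working session

There is one attempt and no reset: what is moved stays moved. The work goes in short steps, Python scripts to look and compute and a tool call to move; the robot and the scene stay as the last step left them, time stands still between calls to the robot, and variables do not carry over. Pictures are saved under pics/ and viewed, at most 14 in all, crops included, and the job is handed in when it is done.

Besides the shell and the picture viewer there is one more tool, called after "Request:" as name([rows], argument=value, ...), one row to a line, values as JSON. drive_tool: Moves the arm, as the interface text tells. Its arguments: {"type":"object","properties":{"increments":{"type":"array"}},"required":["increments"]}

```bash
mkdir -p pics
cat > h.py <<'E'
import numpy as np, cv2
from workcell import get_obs, camera, job_done, silhouettes
def save(p,name,crop=None,s=1):
    im=p["image"][:,:,::-1]
    if crop: im=im[crop[1]:crop[3],crop[0]:crop[2]]
    cv2.imwrite("pics/"+name,cv2.resize(im,None,fx=s,fy=s,interpolation=cv2.INTER_CUBIC))
def ray(p,uv):
    V=p["view"];R=V[:3,:3];c=-R.T@V[:3,3]
    d=R.T@np.linalg.inv(p["K"])@np.array([uv[0],uv[1],1.]);return c,d/np.linalg.norm(d)
def at(p,uv,z):
    c,d=ray(p,uv);return c+d*(z-c[2])/d[2]
def proj(p,X):
    q=p["K"]@(p["view"][:3,:3]@np.asarray(X)+p["view"][:3,3]);return q[:2]/q[2]
E
python3 - <<'E'
from h import *
o=get_obs();print(o)
t=camera("top");s=camera("side")
save(t,"top0.png",s=1.5);save(s,"side0.png",s=1.5)
for p in (t,s): print(p["K"].round(1).tolist(),ray(p,(256,192)))
for n in "bell barrel mouthpiece upper_joint board_bell board_barrel board_mouthpiece board_joint oil_bottle".split():
  for k,p in (("top",t),("side",s)):
    print(n,k,[(round(float(d["conf"]),2),np.round(d["bbox"]).astype(int).tolist()) for d in silhouettes(n,p)])
E
```

```text
{'clock': 0.0, 'joint_pos': array([ 1.21098711e+00,  2.41411098e-01,  3.71562243e-03,  1.33517585e+00,
       -1.56399856e-05,  1.57078728e+00]), 'joint_vel': array([-0.00015238, -0.0012919 ,  0.00067551, -0.00144428, -0.00019518,
       -0.00038508]), 'tau': array([ 6.68628072e-04, -3.72314751e+01,  2.52409691e+01,  1.70680799e-02,
        9.07633307e-06,  1.19352837e-06]), 'eef_pos': array([0.17583157, 0.46739362, 0.2304106 ]), 'tool_rot': array([ 1.78931167e-01,  9.83861048e-01, -1.02215084e-03, -1.77956081e-04]), 'ft_force': array([-0.24641475, -0.78051446, -0.66811523]), 'ft_torque': array([-0.03567129, -0.04334765, -0.07537759]), 'grasp_force': 0.0, 'grip_width': 0.08545209521229867}
[[468.3, 0.0, 259.7], [0.0, 468.3, 193.7], [0.0, 0.0, 1.0]] (array([0.13367527, 0.04335867, 1.57472924]), array([ 0.20573372,  0.00414234, -0.97859924]))
[[493.8, 0.0, 258.6], [0.0, 493.8, 193.6], [0.0, 0.0, 1.0]] (array([ 0.29761473, -0.9468653 ,  1.04899465]), array([ 0.10101927,  0.70180951, -0.7051656 ]))
bell top [(0.84, [287, 123, 305, 146])]
bell side [(0.75, [330, 209, 352, 241])]
barrel to
[... 255 characters left out ...]
)]
upper_joint top [(0.81, [107, 208, 146, 224]), (0.62, [162, 208, 200, 223]), (0.22, [231, 176, 255, 212])]
upper_joint side [(0.67, [223, 133, 243, 160]), (0.61, [211, 105, 233, 128]), (0.6, [163, 123, 200, 149])]
board_bell top []
board_bell side [(0.83, [265, 122, 297, 146])]
board_barrel top [(0.84, [362, 142, 388, 165])]
board_barrel side [(0.97, [328, 302, 364, 336])]
board_mouthpiece top [(0.94, [231, 176, 253, 213])]
board_mouthpiece side [(0.85, [244, 175, 285, 206])]
board_joint top [(0.85, [214, 117, 262, 158])]
board_joint side [(0.83, [305, 159, 349, 203])]
oil_bottle top [(0.38, [196, 172, 207, 179])]
oil_bottle side [(0.6, [273, 146, 280, 167]), (0.22, [332, 209, 352, 239])]
```

View pics/top0.png

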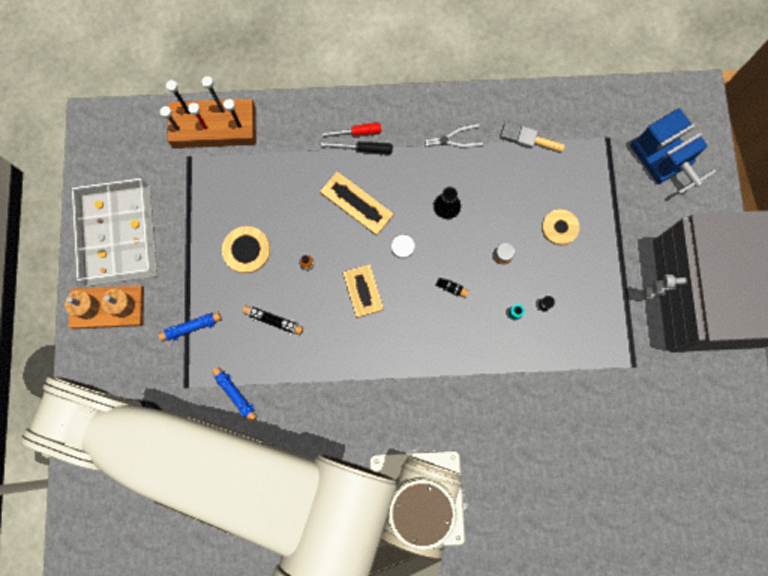

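View pics/side0.png

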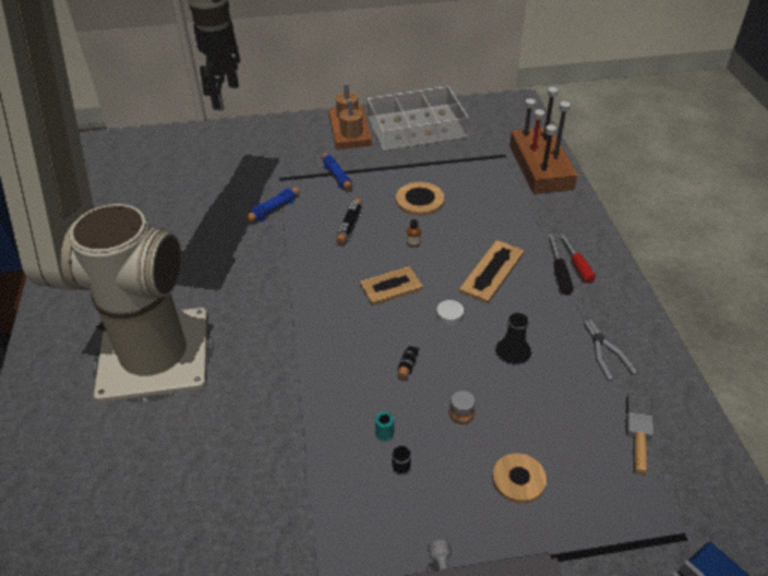

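Top view (1.5× px):
- **Parts:** bell (447,203), black barrel (546,303), mouthpiece (452,287), black joint (272,319).
- **Boards:** bell (245,249), barrel (561,226), mouthpiece (363,291), joint (356,202).
- **Oil bottle:** (306,262).
- **Barrel candidates:** black (546,303) and turquoise (517,311). The black one is meant.
- **Joint candidates:** black (272,319), and blue (190,326) and (233,393). The black one is meant.

Next I fit shape models in both views and save an enlarged crop to confirm.

```bash
cat > fit.py <<'E'
from h import *
from scipy.optimize import least_squares
def cyl(prof,n=24):
    a=np.linspace(0,2*np.pi,n,endpoint=False)
    return [np.vstack([np.c_[r*np.cos(a),r*np.sin(a),0*a+z] for r,z in (prof[i],prof[i+1])]) for i in range(len(prof)-1)]
def box(l,w,z0,z1,x0=0): return np.array([[x0+sx*l/2,sy*w/2,z] for sx in(-1,1) for sy in(-1,1) for z in(z0,z1)])
M=dict(bell=cyl([(.0335,0),(.0335,.004),(.024,.02),(.018,.052),(.0165,.087)]),barrel=cyl([(.0155,0),(.0155,.042)]),
 mouthpiece=[box(.075,.025,0,.026)],upper_joint=[box(.140,.025,.002,.027)],
 board_bell=cyl([(.055,0),(.055,.012)]),board_barrel=cyl([(.042,0),(.042,.012)]),
 board_mouthpiece=[box(.11,.064,0,.012)],board_joint=[box(.17,.064,0,.012)],oil_bottle=cyl([(.015,0),(.015,.038),(.008,.06)]))
LONG=("mouthpiece","upper_joint","board_mouthpiece","board_joint")
def render(p,n,q):
    x,y,z,t=q;c,s=np.cos(t),np.sin(t);R=np.array([[c,-s,0],[s,c,0],[0,0,1]]);S=4
    m=np.zeros((384*S,512*S),np.uint8)
    for P in M[n]:
        uv=np.array([proj(p,R@v+[x,y,z]) for v in P])
        cv2.fillConvexPoly(m,cv2.convexHull(np.round((uv+.5)*S*16).astype(np.int32)),1,shift=4)
    return m,S
def feats(m,S=1,n=""):
    o=cv2.moments(m,True);cx,cy=o["m10"]/o["m00"],o["m01"]/o["m00"]
    f=[(cx+.5)/S-.5,(cy+.5)/S-.5]
    th=.5*np.arctan2(2*o["mu11"],o["mu20"]-o["mu02"]);return np.array(f+[th]),o["m00"]/S/S
def fit(n,obs,q0,fixz=None):
    L=n in LONG
    F=[(p,feats(m.astype(np.uint8))) for p,m in obs]
    def res(v):
        q=[v[0],v[1],v[2]/1 if fixz is None else fixz,v[3] if L else 0];r=[]
        for p,(f,_) in F:
            g,_=feats(*render(p,n,q));d=g-f
            r+=list(d[:2])
            if L: r.append(5*np.sin(d[2]))
        if fixz is not None: r.append((v[2]-fixz)*100)
        if not L: r.append(v[3])
        return r
    s=least_squares(res,list(q0),diff_step=None,x_scale=[.01,.01,.01,.1],jac=lambda v:np.array([(np.array(res(v+e))-np.array(res(v-e)))/(2*e.sum()) for e in np.diag([.004,.004,.004,.05])]).T)
    A=[(int(a),int(feats(*render(p,n,s.x))[1])) for p,(_,a) in F]
    return s.x,np.abs(s.fun).max(),A
def boardmask(p,uv,r=45):
    h=cv2.cvtColor(p["image"],cv2.COLOR_RGB2HSV)
    m=((h[...,0]>8)&(h[...,0]<30)&(h[...,1]>70)&(h[...,2]>90)).astype(np.uint8)
    k,lab,st,ce=cv2.connectedComponentsWithStats(m)
    best=max((i for i in range(1,k) if np.hypot(*(ce[i]-uv))<12),key=lambda i:st[i,4])
    pts=np.argwhere(lab==best)[:,::-1].astype(np.int32)
    o=np.zeros(m.shape,np.uint8);cv2.fillConvexPoly(o,cv2.convexHull(pts),1);return o
def netmask(n,p,uv):
    L=[d for d in silhouettes(n,p) if np.hypot((d["bbox"][0]+d["bbox"][2])/2-uv[0],(d["bbox"][1]+d["bbox"][3])/2-uv[1])<9]
    return max(L,key=lambda d:d["conf"])["region"].astype(np.uint8) if L else None
E
cat > m1.py <<'E'
from fit import *
t=camera("top");s=camera("side")
T=dict(bell=(447,203),barrel=(546,303),mouthpiece=(452,287),upper_joint=(272,319),board_bell=(245,249),board_barrel=(561,226),board_mouthpiece=(363,291),board_joint=(356,202),oil_bottle=(306,262))
S=dict(bell=(514,338),barrel=(401,459),mouthpiece=(408,362),upper_joint=(349,220),board_bell=(420,198),board_barrel=(520,477),board_mouthpiece=(391,284),board_joint=(492,270),oil_bottle=(414,234))
ov={"top":t["image"].copy(),"side":s["image"].copy()}
for n in M:
    obs=[]
    for k,p,C in (("top",t,T),("side",s,S)):
        uv=np.array(C[n])/1.5
        m=boardmask(p,uv) if n.startswith("board") else netmask(n,p,uv)
        if m is None: print(n,k,"missed")
        else: obs.append((p,m))
    x0=at(t,np.array(T[n])/1.5,.012)
    a=0
    if n in LONG:
        f=feats(obs[0][1])[0];d=at(t,f[:2]+5*np.array([np.cos(f[2]),np.sin(f[2])]),0)-at(t,f[:2],0);a=np.arctan2(d[1],d[0])
    q,r,A=fit(n,obs,[x0[0],x0[1],0,a],None if len(obs)==2 else 0.)
    print(n,"xyz mm",(q[:3]*1000).round(1),"yaw deg",np.rad2deg(q[3]).round(1),"res",r.round(2),"areas",A)
    for k,p in (("top",t),("side",s)):
        R,_=render(p,n,q);c,_=cv2.findContours(cv2.resize(R,(512,384),interpolation=cv2.INTER_AREA),0,1);cv2.drawContours(ov[k],c,-1,(255,0,255),1)
a=cv2.resize(ov["top"][105:265,100:400],None,fx=2.6,fy=2.6);cv2.imwrite("pics/ovt.png",a[...,::-1])
b=cv2.resize(ov["side"][110:350,150:400],None,fx=2.5,fy=2.5);cv2.imwrite("pics/ovs.png",b[...,::-1])
E
python3 m1.py
```

```text
bell xyz mm [ 656.9 -104.1   -2.3] yaw deg 0.0 res 0.24 areas [(316, 315), (595, 594)]
barrel xyz mm [ 409.8 -310.7   -2.5] yaw deg 0.0 res 0.3 areas [(86, 101), (240, 241)]
mouthpiece xyz mm [ 458.9 -102.2   -5.8] yaw deg -118.9 res 0.5 areas [(165, 204), (197, 310)]
upper_joint xyz mm [402.2 303.7   0. ] yaw deg -113.7 res 0.29 areas [(284, 355), (227, 345)]
board_bell xyz mm [571.2 366.1   1.6] yaw deg 0.0 res 0.11 areas [(817, 806), (578, 602)]
board_barrel xyz mm [ 5.913e+02 -3.639e+02 -2.000e-01] yaw deg 0.0 res 0.16 areas [(485, 476), (957, 967)]
board_mouthpiece xyz mm [461.4  99.2   1.1] yaw deg -166.5 res 0.22 areas [(656, 617), (655, 677)]
board_joint xyz mm [671.3 106.5   1.3] yaw deg -130.9 res 0.05 areas [(943, 910), (923, 927)]
oil_bottle side missed
oil_bottle xyz mm [530.6 225.1   0. ] yaw deg 0.0 res 0.0 areas [(75, 88)]
```

View pics/ovt.png

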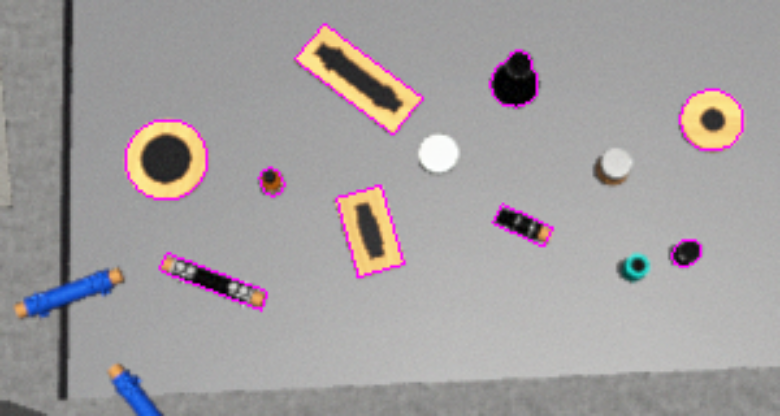

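View pics/ovs.png

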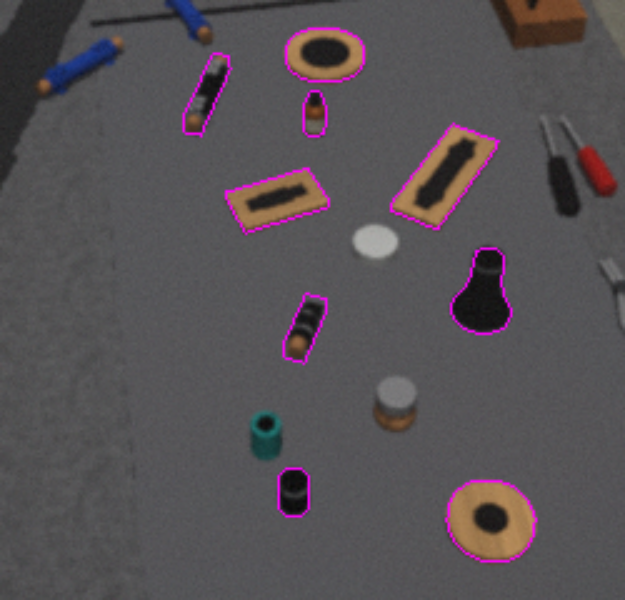

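The overlays fit both views. The black barrel at side-crop (293,492) and the black joint at top-crop (213,281) are the ones meant, since their look-alikes are turquoise and blue. The base heights come out near 0, as they should. The upper joint goes first.

Request:
drive_tool([
  [[14,-10,-6],[0,0,5.4],1],
  [[14,-10,-6],[0,0,5.4],1],
  [[14,-10,-6],[0,0,5.4],1],
  [[14,-10,-6],[0,0,5.4],1],
  [[14,-10,-6],[0,0,5.4],1],
  [[14,-10,-6],[0,0,5.4],1],
  [[14,-10,-6],[0,0,5.4],1],
  [[14,-10,-6],[0,0,5.4],1],
])

```text
clock: 2.27
eef_pos: [0.2887, 0.3875, 0.1831]
tool_rot: [-0.198, 0.98, 0.0, 0.0]
ft_force: [0.6, 0.0, -0.4]
grip_width: 0.0856
grasp_force: 0.0
```

Request:
drive_tool([
  [[14,-10,-6],[0,0,5.4],1],
  [[14,-10,-6],[0,0,5.4],1],
  [[14,-10,-6],[0,0,5.4],1],
  [[14,-10,-6],[0,0,5.4],1],
  [[14,-10,-6],[0,0,5.4],1],
  [[14,-10,-6],[0,0,5.4],1],
  [[14,-10,-6],[0,0,5.4],1],
  [[0,0,0],[0,0,0],1],
])

```text
clock: 2.93
eef_pos: [0.3875, 0.3161, 0.1402]
tool_rot: [-0.502, 0.865, -0.001, -0.001]
ft_force: [-0.5, 0.9, -0.0]
grip_width: 0.0855
grasp_force: 0.0
```

```bash
cat > st.py <<'E'
from h import *
from scipy.spatial.transform import Rotation as R
o=get_obs();m=R.from_quat(o["tool_rot"]).as_matrix()
print(o["clock"].__round__(2),(o["eef_pos"]*1000).round(1),"psi",np.rad2deg(np.arctan2(m[1,1],m[0,1])).round(1),"down",m[:,2].round(3),"j",np.rad2deg(o["joint_pos"]).round(0),"F",o["ft_force"].round(1),"w",round(o["grip_width"]*1000,1),round(float(o["grasp_force"]),1))
E
python3 st.py
```

```text
2.93 [387.5 316.1 140.2] psi 150.3 down [-0.    -0.002 -1.   ] j [ 39.  17.  -9.  64.  -0. -21.] F [-0.5  0.9 -0. ] w 85.5 0.0
```

Request:
drive_tool([
  [[8,-6,-10],[0,0,3],1],
  [[7,-6,-20],[0,0,3],1],
  [[0,0,-30],[0,0,0],1],
  [[0,0,-25],[0,0,0],1],
  [[0,0,-20],[0,0,0],1],
  [[0,0,-14],[0,0,0],1],
  [[0,0,-10],[0,0,0],1],
  [[0,0,-6],[0,0,0],1],
])

```text
clock: 3.6
eef_pos: [0.4003, 0.3059, 0.0052]
tool_rot: [-0.547, 0.837, 0.0, -0.001]
ft_force: [0.3, -1.3, 0.4]
grip_width: 0.0851
grasp_force: 0.0
```

Request:
drive_tool([
  [[0,0,0],[0,0,0],0.4],
  [[0,0,0],[0,0,0],0],
  [[0,0,0],[0,0,0],0],
  [[0,0,0],[0,0,0],0],
  [[0,0,0],[0,0,0],0],
  [[0,0,0],[0,0,0],0],
  [[0,0,0],[0,0,0],0],
  [[0,0,0],[0,0,0],0],
])

```text
clock: 4.27
eef_pos: [0.402, 0.3065, 0.0076]
tool_rot: [-0.547, 0.837, -0.0, 0.001]
ft_force: [0.1, -0.6, 6.3]
grip_width: 0.0228
grasp_force: 58.8
```

```bash
python3 st.py; python3 -c "
from h import *
save(camera('side'),'g1.png',(150,100,300,210),4)"
```

```text
4.27 [402.  306.5   7.6] psi 156.4 down [ 0.002  0.001 -1.   ] j [ 37.  27. -18.  45.  -0. -29.] F [ 0.1 -0.6  6.3] w 22.8 58.8
```

View pics/g1.png

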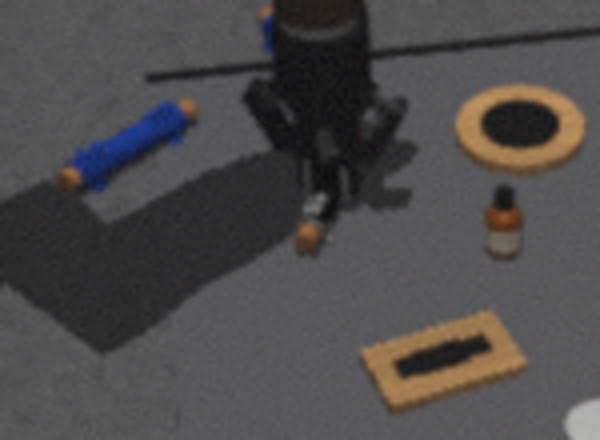

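Gripped at 22.8 mm and 59 N: the cork end shows below the fingers at crop (307,237), with the oil bottle clear at (503,225). Lifting and carrying to its board.

Request:
drive_tool([
  [[0,0,10],[0,0,0],0],
  [[0,0,20],[0,0,0],0],
  [[0,0,28],[0,0,0],0],
  [[0,0,28],[0,0,0],0],
  [[10,-8,20],[0,0,0],0],
  [[20,-14,6],[0,0,-1.7],0],
  [[25,-18,0],[0,0,-1.7],0],
  [[25,-18,0],[0,0,-1.7],0],
])

```text
clock: 4.98
eef_pos: [0.4818, 0.2479, 0.12]
tool_rot: [-0.51, 0.86, 0.0, 0.001]
ft_force: [0.8, 0.7, -2.5]
grip_width: 0.0224
grasp_force: 59.1
```

Request:
drive_tool([
  [[28,-20,0],[0,0,-1.7],0],
  [[28,-20,0],[0,0,-1.7],0],
  [[28,-20,0],[0,0,-1.7],0],
  [[28,-20,0],[0,0,-1.7],0],
  [[28,-20,0],[0,0,-1.7],0],
  [[26,-20,0],[0,0,-1.7],0],
  [[16,-12,0],[0,0,-1.7],0],
  [[8,-6,0],[0,0,0],0],
])

```text
clock: 5.65
eef_pos: [0.6728, 0.1072, 0.118]
tool_rot: [-0.416, 0.909, -0.0, -0.0]
ft_force: [0.0, 0.6, -2.3]
grip_width: 0.0228
grasp_force: 59.1
```

Request:
drive_tool([
  [[0,0,0],[0,0,0],0],
  [[0,0,0],[0,0,0],0],
])

```text
clock: 5.82
eef_pos: [0.6706, 0.1096, 0.1179]
tool_rot: [-0.417, 0.909, 0.0, -0.001]
ft_force: [-0.4, -0.2, -1.2]
grip_width: 0.0224
grasp_force: 59.1
```

```bash
python3 st.py
```

```text
5.82 [670.6 109.6 117.9] psi 139.3 down [-0.002  0.    -1.   ] j [  9.  38.  21.  73.   0. -40.] F [-0.4 -0.2 -1.2] w 22.4 59.1
```

Request:
drive_tool([
  [[2,-1,-10],[0,0,0],0],
  [[0,0,-20],[0,0,0],0],
  [[0,0,-20],[0,0,0],0],
  [[0,0,-20],[0,0,0],0],
  [[0,0,-12],[0,0,0],0],
  [[0,0,-8],[0,0,0],0],
  [[0,0,-4],[0,0,0],0],
  [[0,0,0],[0,0,0],0],
])

```text
clock: 6.48
eef_pos: [0.6724, 0.1093, 0.0236]
tool_rot: [-0.418, 0.908, 0.0, -0.001]
ft_force: [1.0, 0.2, -2.0]
grip_width: 0.023
grasp_force: 59.1
```

Request:
drive_tool([
  [[0,0,-1.5],[0,0,0],0],
  [[0,0,-1.5],[0,0,0],0],
  [[0,0,0],[0,0,0],0],
])

```text
clock: 6.73
eef_pos: [0.6738, 0.1091, 0.0223]
tool_rot: [-0.418, 0.909, -0.0, 0.001]
ft_force: [-0.5, -0.5, -1.9]
grip_width: 0.0226
grasp_force: 59.1
```

Request:
drive_tool([
  [[0,0,-1.5],[0,0,0],0],
  [[0,0,0],[0,0,0],0],
])

```text
clock: 6.9
eef_pos: [0.6733, 0.109, 0.0202]
tool_rot: [-0.418, 0.909, -0.0, 0.0]
ft_force: [-0.3, -0.9, -2.1]
grip_width: 0.023
grasp_force: 59.1
```

Request:
drive_tool([
  [[0,0,-1],[0,0,0],0],
  [[0,0,0],[0,0,0],0],
])

```text
clock: 7.07
eef_pos: [0.6733, 0.109, 0.0197]
tool_rot: [-0.418, 0.909, -0.0, 0.0]
ft_force: [-0.6, 0.1, 3.9]
grip_width: 0.0229
grasp_force: 59.6
```

Request:
drive_tool([
  [[0,0,0],[0,0,0],0.4],
  [[0,0,0],[0,0,0],0.6],
  [[0,0,0],[0,0,0],0.6],
  [[0,0,8],[0,0,0],0.6],
  [[0,0,20],[0,0,0],0.6],
  [[0,0,30],[0,0,0],0.8],
  [[0,0,35],[0,0,0],1],
  [[0,-10,30],[0,0,0],1],
])

```text
clock: 7.73
eef_pos: [0.6731, 0.1007, 0.1441]
tool_rot: [-0.419, 0.908, 0.0, 0.001]
ft_force: [0.6, 0.1, 1.1]
grip_width: 0.0844
grasp_force: 0.0
```

Request:
drive_tool([
  [[-2,-25,0],[0,0,0],1],
  [[-2,-28,0],[0,0,0],1],
  [[-2,-28,0],[0,0,0],1],
  [[-2,-28,0],[0,0,0],1],
  [[-2,-28,0],[0,0,0],1],
  [[-2,-28,0],[0,0,0],1],
  [[-2,-25,0],[0,0,0],1],
  [[-2,-12,0],[0,0,0],1],
])

```text
clock: 8.4
eef_pos: [0.6568, -0.1064, 0.1425]
tool_rot: [-0.416, 0.909, -0.001, 0.0]
ft_force: [0.1, 0.6, -0.2]
grip_width: 0.0852
grasp_force: 0.0
```

```bash
python3 st.py
python3 - <<'E'
from fit import *
t=camera("top");s=camera("side");save(s,"p1.png",(220,130,400,260),4)
for n,q in (("upper_joint",[.671,.1065,.012,np.radians(49.1)]),):
    obs=[]
    for p in (t,s):
        m=netmask(n,p,proj(p,np.array(q[:3])+[0,0,.013]))
        if m is not None: obs.append((p,m))
    print(len(obs),fit(n,obs,q,None if len(obs)==2 else .012))
E
```

```text
8.4 [ 656.8 -106.4  142.5] psi 139.2 down [ 0.001 -0.001 -1.   ] j [ -9.  35.  20.  75.  -0. -58.] F [ 0.1  0.6 -0.2] w 85.2 0.0
2 (array([ 0.67192542,  0.11471843, -0.0115192 ,  0.86197581]), np.float64(2.9605183456395707), [(278, 355), (133, 407)])
```

View pics/p1.png

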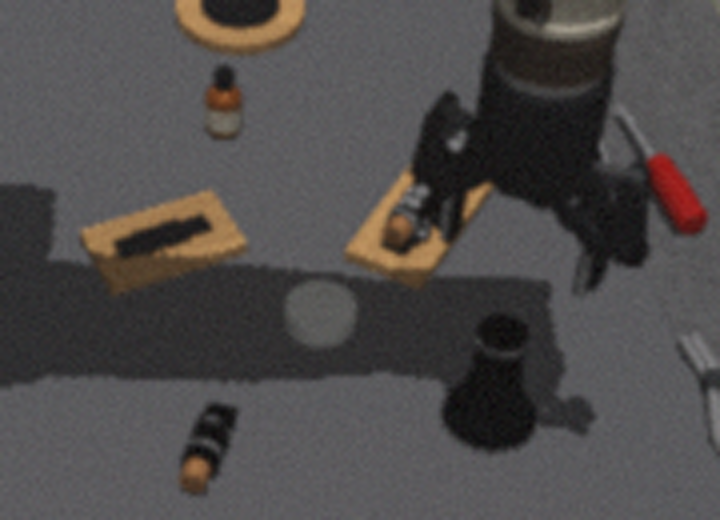

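The joint lies along its board, with its cork end at crop (398,230). The arm hides the rest, so I'll check it later. The bell stands at (490,390), and I'm descending on its neck.

Request:
drive_tool([
  [[0,2,-10],[0,0,0],1],
  [[0,0,-20],[0,0,0],1],
  [[0,0,-20],[0,0,0],1],
  [[0,0,-18],[0,0,0],1],
  [[0,0,-12],[0,0,0],1],
  [[0,0,-8],[0,0,0],1],
  [[0,0,0],[0,0,0],0.6],
  [[0,0,0],[0,0,0],0.5],
])

```text
clock: 9.27
eef_pos: [0.6571, -0.1002, 0.0536]
tool_rot: [-0.418, 0.908, 0.0, -0.0]
ft_force: [-1.0, -0.1, 0.0]
grip_width: 0.0639
grasp_force: 0.0
```

Request:
drive_tool([
  [[0,0,0],[0,0,0],0.4],
  [[0,0,0],[0,0,0],0],
  [[0,0,0],[0,0,0],0],
  [[0,0,0],[0,0,0],0],
  [[0,0,0],[0,0,0],0],
  [[0,0,0],[0,0,0],0],
  [[0,0,0],[0,0,0],0],
])

```text
clock: 9.85
eef_pos: [0.6583, -0.1013, 0.0554]
tool_rot: [-0.418, 0.909, -0.001, 0.001]
ft_force: [0.5, -0.9, 6.0]
grip_width: 0.0316
grasp_force: 59.4
```

```bash
python3 st.py
```

```text
9.85 [ 658.3 -101.3   55.4] psi 139.4 down [ 0.003 -0.001 -1.   ] j [ -9.  39.  13.  64.  -0. -58.] F [ 0.5 -0.9  6. ] w 31.6 59.4
```

Request:
drive_tool([
  [[0,0,10],[0,0,0],0],
  [[0,0,20],[0,0,0],0],
  [[0,0,26],[0,0,0],0],
  [[0,0,26],[0,0,0],0],
  [[-3,10,16],[0,0,0],0],
  [[-5,20,4],[0,0,0],0],
  [[-5,30,0],[0,0,0],0],
  [[-5,30,0],[0,0,0],0],
])

```text
clock: 10.52
eef_pos: [0.6385, -0.011, 0.1564]
tool_rot: [-0.417, 0.909, 0.0, -0.0]
ft_force: [0.3, 0.9, -1.6]
grip_width: 0.0317
grasp_force: 59.5
```

Request:
drive_tool([
  [[-5,30,0],[0,0,0],0],
  [[-5,30,0],[0,0,0],0],
  [[-5,30,0],[0,0,0],0],
  [[-5,30,0],[0,0,0],0],
  [[-5,30,0],[0,0,0],0],
  [[-5,30,0],[0,0,0],0],
  [[-5,30,0],[0,0,0],0],
  [[-5,30,0],[0,0,0],0],
])

```text
clock: 11.18
eef_pos: [0.5978, 0.2301, 0.1555]
tool_rot: [-0.418, 0.909, 0.0, -0.001]
ft_force: [-0.3, -0.1, -0.8]
grip_width: 0.032
grasp_force: 59.5
```

Request:
drive_tool([
  [[-5,30,0],[0,0,0],0],
  [[-5,30,0],[0,0,0],0],
  [[-5,30,0],[0,0,0],0],
  [[-5,28,0],[0,0,0],0],
  [[-4,18,0],[0,0,0],0],
  [[-3,9,0],[0,0,0],0],
  [[0,0,0],[0,0,0],0],
  [[0,0,0],[0,0,0],0],
])

```text
clock: 11.85
eef_pos: [0.5716, 0.3734, 0.1553]
tool_rot: [-0.418, 0.908, -0.0, -0.001]
ft_force: [0.8, -0.9, -1.9]
grip_width: 0.032
grasp_force: 59.6
```

```bash
python3 st.py
```

```text
11.85 [571.6 373.4 155.3] psi 139.4 down [-0.001 -0.001 -1.   ] j [ 33.  37.  25.  78.  -0. -16.] F [ 0.8 -0.9 -1.9] w 32.0 59.6
```

Request:
drive_tool([
  [[1.5,-5,-10],[0,0,0],0],
  [[0,0,-18],[0,0,0],0],
  [[0,0,-18],[0,0,0],0],
  [[0,0,-18],[0,0,0],0],
  [[0,0,-10],[0,0,0],0],
  [[0,0,-6],[0,0,0],0],
  [[0,0,-3],[0,0,0],0],
  [[0,0,0],[0,0,0],0],
])

```text
clock: 12.52
eef_pos: [0.5738, 0.3682, 0.0727]
tool_rot: [-0.417, 0.909, -0.0, -0.0]
ft_force: [-0.3, 0.6, -1.2]
grip_width: 0.032
grasp_force: 59.6
```

Request:
drive_tool([
  [[0,0,-1.5],[0,0,0],0],
  [[0,0,-1.5],[0,0,0],0],
  [[0,0,0],[0,0,0],0],
])

```text
clock: 12.77
eef_pos: [0.5739, 0.3693, 0.0705]
tool_rot: [-0.418, 0.909, 0.0, 0.001]
ft_force: [-0.3, 0.4, -0.6]
grip_width: 0.0319
grasp_force: 59.6
```

Request:
drive_tool([
  [[0,0,-1],[0,0,0],0],
  [[0,0,0],[0,0,0],0],
])

```text
clock: 12.93
eef_pos: [0.5736, 0.3692, 0.0691]
tool_rot: [-0.418, 0.909, 0.0, 0.0]
ft_force: [-0.2, -0.2, -0.4]
grip_width: 0.0319
grasp_force: 59.6
```

Request:
drive_tool([
  [[0,0,-1],[0,0,0],0],
  [[0,0,0],[0,0,0],0],
])

```text
clock: 13.1
eef_pos: [0.5735, 0.369, 0.0678]
tool_rot: [-0.418, 0.909, -0.0, -0.0]
ft_force: [0.1, -0.1, -0.1]
grip_width: 0.032
grasp_force: 59.6
```

Request:
drive_tool([
  [[0,0,-1],[0,0,0],0],
  [[0,0,0],[0,0,0],0],
])

```text
clock: 13.27
eef_pos: [0.5737, 0.3691, 0.0673]
tool_rot: [-0.418, 0.909, 0.0, 0.0]
ft_force: [-0.5, -0.4, 1.5]
grip_width: 0.0317
grasp_force: 59.5
```

Request:
drive_tool([
  [[0,0,0],[0,0,0],0.5],
  [[0,0,0],[0,0,0],0.7],
  [[0,0,0],[0,0,0],0.8],
  [[0,0,5],[0,0,0],0.8],
  [[0,0,15],[0,0,0],0.8],
  [[0,0,25],[0,0,0],0.8],
  [[0,0,30],[0,0,0],0.8],
  [[-5,-15,20],[0,0,0],0.8],
])

```text
clock: 13.93
eef_pos: [0.5695, 0.3565, 0.1644]
tool_rot: [-0.419, 0.908, 0.001, 0.002]
ft_force: [0.2, 0.4, 0.6]
grip_width: 0.0681
grasp_force: 0.0
```

Request:
drive_tool([
  [[-7,-30,0],[0,0,1.5],0.8],
  [[-7,-30,0],[0,0,1.5],0.8],
  [[-7,-30,0],[0,0,1.5],0.8],
  [[-7,-30,0],[0,0,1.5],0.8],
  [[-7,-30,0],[0,0,1.5],0.8],
  [[-7,-30,0],[0,0,1.5],0.8],
  [[-7,-30,0],[0,0,1.5],0.8],
  [[-7,-30,0],[0,0,1.5],0.8],
])

```text
clock: 14.6
eef_pos: [0.5121, 0.1127, 0.1624]
tool_rot: [-0.511, 0.86, -0.0, 0.0]
ft_force: [0.6, 0.2, 0.0]
grip_width: 0.0686
grasp_force: 0.0
```

Request:
drive_tool([
  [[-8,-30,-6],[0,0,0],0.8],
  [[-8,-30,-6],[0,0,0],0.8],
  [[-8,-30,-6],[0,0,0],0.8],
  [[-8,-30,-6],[0,0,0],0.8],
  [[-8,-30,-6],[0,0,0],0.8],
  [[-8,-30,-6],[0,0,0],0.8],
  [[-5,-24,-4],[0,0,0],0.8],
  [[-2,-12,0],[0,0,0],0.8],
])

```text
clock: 15.27
eef_pos: [0.4561, -0.1044, 0.1215]
tool_rot: [-0.509, 0.861, 0.0, -0.001]
ft_force: [-0.0, -0.0, -0.1]
grip_width: 0.0682
grasp_force: 0.0
```

```bash
python3 st.py
python3 - <<'E'
from fit import *
t=camera("top");s=camera("side")
a=t["image"][105:265,100:400];cv2.imwrite("pics/p2.png",cv2.resize(a,None,fx=2.6,fy=2.6)[...,::-1])
for n,q in (("upper_joint",[.671,.1065,.012,np.radians(49.1)]),("bell",[.571,.366,.012,0])):
    obs=[]
    for p in (t,s):
        m=netmask(n,p,proj(p,np.array(q[:3])+[0,0,.02]))
        if m is not None: obs.append((p,m))
    for o in (obs,obs[:1],obs[1:]):
        if o: f=fit(n,o,q,.012);print(n,len(o),f[0].round(4),f[1].round(2),f[2])
E
```

```text
15.27 [ 456.1 -104.4  121.5] psi 151.2 down [-0.001 -0.001 -1.   ] j [-13.  15. -16.  60.  -0. -74.] F [-0.  -0.  -0.1] w 68.2 0.0
upper_joint 2 [0.668  0.1054 0.012  0.8703] 0.73 [(286, 367), (304, 421)]
upper_joint 1 [0.6691 0.1073 0.012  0.8737] 0.02 [(286, 366)]
upper_joint 1 [0.6664 0.1022 0.012  0.8502] 0.0 [(304, 423)]
bell 1 [0.572  0.3669 0.012  0.    ] 0.0 [(328, 333)]
bell 1 [0.572  0.3669 0.012  0.    ] 0.0 [(328, 333)]
```

View pics/p2.png

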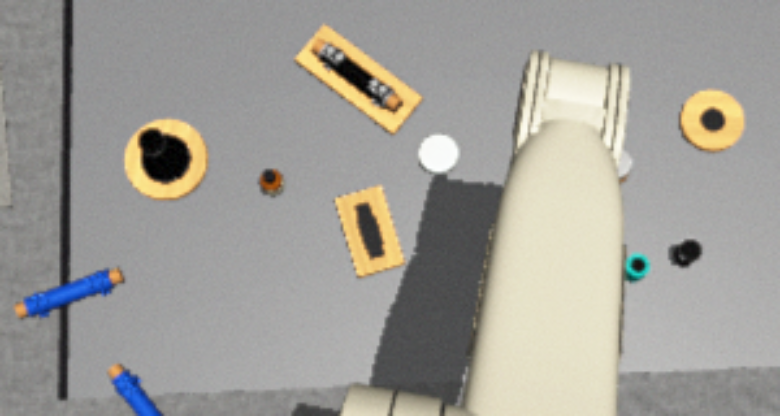

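The joint (top crop 357,72) and the bell (165,155) both sit on their silhouettes, within about 3 mm and 1 mm. Now the mouthpiece.

Request:
drive_tool([
  [[3,2,-10],[0,0,0],0.8],
  [[0,0,-22],[0,0,0],0.8],
  [[0,0,-25],[0,0,0],0.8],
  [[0,0,-22],[0,0,0],0.8],
  [[0,0,-18],[0,0,0],0.8],
  [[0,0,-12],[0,0,0],0.8],
  [[0,0,-6],[0,0,0],0.8],
  [[0,0,0],[0,0,0],0.5],
])

```text
clock: 16.23
eef_pos: [0.4594, -0.0989, 0.005]
tool_rot: [-0.511, 0.86, 0.001, -0.001]
ft_force: [0.0, -0.3, -0.0]
grip_width: 0.0578
grasp_force: 0.0
```

Request:
drive_tool([
  [[0,0,0],[0,0,0],0.3],
  [[0,0,0],[0,0,0],0],
  [[0,0,0],[0,0,0],0],
  [[0,0,0],[0,0,0],0],
  [[0,0,0],[0,0,0],0],
  [[0,0,0],[0,0,0],0],
  [[0,0,0],[0,0,0],0],
])

```text
clock: 16.82
eef_pos: [0.4618, -0.1002, 0.008]
tool_rot: [-0.51, 0.86, -0.001, 0.001]
ft_force: [-0.2, 0.1, 6.4]
grip_width: 0.0225
grasp_force: 60.3
```

```bash
python3 st.py
```

```text
16.82 [ 461.8 -100.2    8. ] psi 151.4 down [ 0.003 -0.    -1.   ] j [-12.  24. -23.  43.   0. -74.] F [-0.2  0.1  6.4] w 22.5 60.3
```

Request:
drive_tool([
  [[0,0,10],[0,0,0],0],
  [[0,0,20],[0,0,0],0],
  [[0,0,25],[0,0,0],0],
  [[0,10,15],[0,0,-3.4],0],
  [[0,15,0],[0,0,-3.4],0],
  [[0,15,0],[0,0,-3.4],0],
  [[0,15,0],[0,0,-3.4],0],
  [[0,15,0],[0,0,-3.4],0],
])

```text
clock: 17.48
eef_pos: [0.4603, -0.0295, 0.077]
tool_rot: [-0.376, 0.927, -0.0, 0.0]
ft_force: [-0.2, -0.3, -0.4]
grip_width: 0.0229
grasp_force: 59.5
```

Request:
drive_tool([
  [[1,15,0],[0,0,-3.4],0],
  [[1,15,0],[0,0,-3.4],0],
  [[1,15,0],[0,0,-3.4],0],
  [[0,15,0],[0,0,-3.4],0],
  [[0,15,0],[0,0,-3.4],0],
  [[0,15,0],[0,0,-3.4],0],
  [[0,15,0],[0,0,-3.4],0],
  [[0,15,0],[0,0,-3.4],0],
])

```text
clock: 18.15
eef_pos: [0.4632, 0.0905, 0.0767]
tool_rot: [-0.148, 0.989, -0.0, -0.0]
ft_force: [0.2, -0.4, -1.1]
grip_width: 0.0227
grasp_force: 59.5
```

Request:
drive_tool([
  [[0,10,0],[0,0,-3.4],0],
  [[0,0,0],[0,0,0],0],
  [[0,0,0],[0,0,0],0],
])

```text
clock: 18.4
eef_pos: [0.4633, 0.1, 0.0767]
tool_rot: [-0.121, 0.993, -0.0, -0.0]
ft_force: [0.2, -0.8, -0.2]
grip_width: 0.0228
grasp_force: 59.5
```

```bash
python3 st.py
```

```text
18.4 [463.3 100.   76.7] psi 103.9 down [-0.    -0.001 -1.   ] j [ 12.  18. -18.  53.  -0.  -2.] F [ 0.2 -0.8 -0.2] w 22.8 59.5
```

Request:
drive_tool([
  [[1,0,-10],[0,0,0],0],
  [[0,0,-16],[0,0,0],0],
  [[0,0,-14],[0,0,0],0],
  [[0,0,-8],[0,0,0],0],
  [[0,0,-4],[0,0,0],0],
  [[0,0,-2],[0,0,0],0],
  [[0,0,0],[0,0,0],0],
])

```text
clock: 18.98
eef_pos: [0.4644, 0.0996, 0.0225]
tool_rot: [-0.12, 0.993, -0.0, -0.0]
ft_force: [-0.0, -0.4, -0.4]
grip_width: 0.0225
grasp_force: 59.5
```

Request:
drive_tool([
  [[0,0,-1],[0,0,0],0],
  [[0,0,-1],[0,0,0],0],
  [[0,0,0],[0,0,0],0],
])

```text
clock: 19.23
eef_pos: [0.4649, 0.1001, 0.0212]
tool_rot: [-0.12, 0.993, 0.0, 0.0]
ft_force: [0.1, 0.6, -1.8]
grip_width: 0.0227
grasp_force: 59.5
```

Request:
drive_tool([
  [[0,0,-1],[0,0,0],0],
  [[0,0,0],[0,0,0],0],
])

```text
clock: 19.4
eef_pos: [0.4648, 0.1001, 0.02]
tool_rot: [-0.12, 0.993, 0.0, 0.0]
ft_force: [0.4, -1.0, -0.2]
grip_width: 0.0226
grasp_force: 59.5
```

Request:
drive_tool([
  [[0,0,-1],[0,0,0],0],
  [[0,0,0],[0,0,0],0],
])

```text
clock: 19.57
eef_pos: [0.4647, 0.1001, 0.0199]
tool_rot: [-0.12, 0.993, 0.0, 0.0]
ft_force: [-2.7, 0.3, 8.1]
grip_width: 0.0224
grasp_force: 60.6
```

Request:
drive_tool([
  [[0,0,0],[0,0,0],0.4],
  [[0,0,0],[0,0,0],0.6],
  [[0,0,0],[0,0,0],0.6],
  [[0,0,8],[0,0,0],0.6],
  [[0,0,20],[0,0,0],0.6],
  [[0,0,30],[0,0,0],0.6],
  [[0,0,25],[0,0,0],0.6],
  [[-3,-15,10],[0,0,-5.1],0.6],
])

```text
clock: 20.23
eef_pos: [0.4644, 0.0868, 0.1158]
tool_rot: [-0.076, 0.997, 0.001, 0.003]
ft_force: [1.8, 0.4, 0.2]
grip_width: 0.051
grasp_force: 0.0
```

Request:
drive_tool([
  [[-3,-25,0],[0,0,-5.1],0.6],
  [[-3,-25,0],[0,0,-5.1],0.6],
  [[-3,-25,0],[0,0,-5.1],0.6],
  [[-3,-25,0],[0,0,-5.1],0.6],
  [[-3,-25,0],[0,0,-5.1],0.6],
  [[-3,-25,0],[0,0,-5.1],0.6],
  [[-3,-25,0],[0,0,-5.1],0.6],
  [[-3,-25,0],[0,0,-5.1],0.6],
])

```text
clock: 20.9
eef_pos: [0.4373, -0.1162, 0.1123]
tool_rot: [0.279, 0.96, 0.0, 0.0]
ft_force: [0.0, -0.8, -0.9]
grip_width: 0.0513
grasp_force: 0.0
```

Request:
drive_tool([
  [[-4,-25,0],[0,0,-5.1],0.6],
  [[-4,-25,0],[0,0,-5.1],0.6],
  [[-4,-25,0],[0,0,-5.1],0.6],
  [[-4,-25,0],[0,0,-5.1],0.6],
  [[-4,-25,0],[0,0,-5.1],0.6],
  [[-4,-25,0],[0,0,-5.1],0.6],
  [[-4,-25,0],[0,0,-5.1],0.6],
  [[-2,-20,0],[0,0,-5.1],0.6],
])

```text
clock: 21.57
eef_pos: [0.407, -0.3118, 0.1123]
tool_rot: [0.596, 0.803, -0.0, 0.0]
ft_force: [1.0, 0.4, -0.6]
grip_width: 0.0513
grasp_force: 0.0
```

```bash
python3 st.py
python3 - <<'E'
from fit import *
t=camera("top");s=camera("side")
save(s,"p3.png",(190,140,370,345),2.9)
for n,q in (("mouthpiece",[.461,.099,.012,np.radians(13.5)]),("barrel",[.41,-.311,0,0])):
    obs=[]
    for p in (t,s):
        m=netmask(n,p,proj(p,np.array(q[:3])+[0,0,.015]))
        if m is not None: obs.append((p,m))
    for o in (obs[:1],obs[1:]):
        if o: f=fit(n,o,q,q[2]);print(n,len(o),f[0].round(4),f[1].round(2),f[2])
E
```

```text
21.57 [ 407.  -311.8  112.3] psi 16.8 down [ 0.    -0.001 -1.   ] j [-37.  20. -10.  60.  -0.  36.] F [ 1.   0.4 -0.6] w 51.3 0.0
mouthpiece 1 [0.4575 0.1005 0.012  0.2426] 0.0 [(145, 182)]
barrel 1 [ 0.4093 -0.3131  0.      0.    ] 0.01 [(226, 242)]
```

View pics/p3.png

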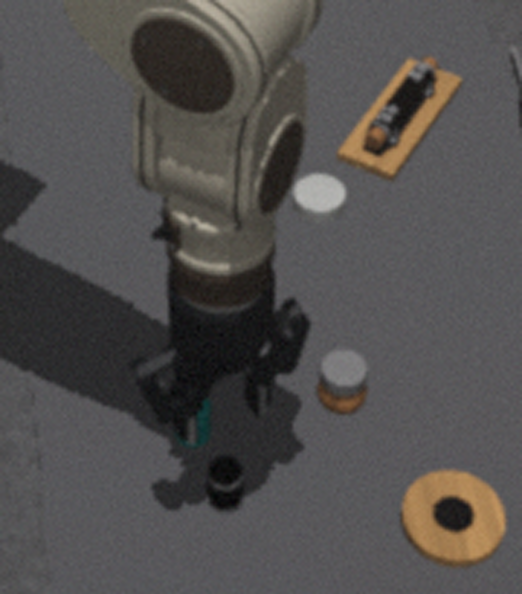

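The gripper is above the black barrel at crop (225,480). The turquoise one at (195,420) lies off the closing line. Descending.

Request:
drive_tool([
  [[3,0,-10],[0,0,0],0.6],
  [[0,0,-22],[0,0,0],0.6],
  [[0,0,-22],[0,0,0],0.6],
  [[0,0,-20],[0,0,0],0.6],
  [[0,0,-15],[0,0,0],0.6],
  [[0,0,-10],[0,0,0],0.6],
  [[0,0,-5],[0,0,0],0.6],
  [[0,0,0],[0,0,0],0.5],
])

```text
clock: 22.53
eef_pos: [0.4101, -0.3089, 0.0066]
tool_rot: [0.594, 0.805, 0.0, -0.001]
ft_force: [0.4, 0.6, 0.2]
grip_width: 0.0433
grasp_force: 0.0
```

Request:
drive_tool([
  [[0,0,0],[0,0,0],0.4],
  [[0,0,0],[0,0,0],0],
  [[0,0,0],[0,0,0],0],
  [[0,0,0],[0,0,0],0],
  [[0,0,0],[0,0,0],0],
  [[0,0,0],[0,0,0],0],
  [[0,0,0],[0,0,0],0],
])

```text
clock: 23.12
eef_pos: [0.4112, -0.3105, 0.0087]
tool_rot: [0.594, 0.804, 0.0, 0.001]
ft_force: [0.3, 0.6, 5.8]
grip_width: 0.0282
grasp_force: 59.2
```

```bash
python3 st.py
```

```text
23.12 [ 411.2 -310.5    8.7] psi 17.1 down [ 0.002 -0.001 -1.   ] j [-37.  27. -16.  46.   0.  36.] F [0.3 0.6 5.8] w 28.2 59.2
```

Request:
drive_tool([
  [[0,0,10],[0,0,0],0],
  [[0,0,20],[0,0,0],0],
  [[0,0,25],[0,0,0],0],
  [[10,-3,15],[0,0,0],0],
  [[20,-6,5],[0,0,0],0],
  [[25,-8,0],[0,0,0],0],
  [[30,-9,0],[0,0,0],0],
  [[30,-9,0],[0,0,0],0],
])

```text
clock: 23.78
eef_pos: [0.5261, -0.3453, 0.0836]
tool_rot: [0.594, 0.804, -0.0, -0.0]
ft_force: [-0.3, -0.4, -0.8]
grip_width: 0.0283
grasp_force: 59.1
```

Request:
drive_tool([
  [[30,-9,0],[0,0,0],0],
  [[20,-6,0],[0,0,0],0],
  [[12,-4,0],[0,0,0],0],
  [[4,0,0],[0,0,0],0],
  [[0,0,0],[0,0,0],0],
  [[0,0,0],[0,0,0],0],
])

```text
clock: 24.28
eef_pos: [0.5906, -0.3635, 0.0824]
tool_rot: [0.594, 0.804, -0.0, -0.001]
ft_force: [0.4, -0.6, 0.4]
grip_width: 0.0283
grasp_force: 59.2
```

```bash
python3 st.py
```

```text
24.28 [ 590.6 -363.5   82.4] psi 17.1 down [-0.002  0.001 -1.   ] j [-32.  41.  21.  70.  -0.  41.] F [ 0.4 -0.6  0.4] w 28.3 59.2
```

Request:
drive_tool([
  [[1,0,-10],[0,0,0],0],
  [[0,0,-16],[0,0,0],0],
  [[0,0,-14],[0,0,0],0],
  [[0,0,-10],[0,0,0],0],
  [[0,0,-6],[0,0,0],0],
  [[0,0,-2],[0,0,0],0],
  [[0,0,0],[0,0,0],0],
])

```text
clock: 24.87
eef_pos: [0.592, -0.3638, 0.0243]
tool_rot: [0.594, 0.804, -0.0, -0.001]
ft_force: [-0.3, -0.3, -0.4]
grip_width: 0.0282
grasp_force: 59.2
```

Request:
drive_tool([
  [[0,0,-1],[0,0,0],0],
  [[0,0,-1],[0,0,0],0],
  [[0,0,0],[0,0,0],0],
])

```text
clock: 25.12
eef_pos: [0.593, -0.3643, 0.0235]
tool_rot: [0.594, 0.804, 0.0, 0.001]
ft_force: [0.5, 0.1, -1.3]
grip_width: 0.0282
grasp_force: 59.2
```

Request:
drive_tool([
  [[0,0,-1],[0,0,0],0],
  [[0,0,0],[0,0,0],0],
])

```text
clock: 25.28
eef_pos: [0.5927, -0.3641, 0.0221]
tool_rot: [0.594, 0.804, 0.0, 0.0]
ft_force: [0.4, 0.4, 0.0]
grip_width: 0.0283
grasp_force: 59.2
```

Request:
drive_tool([
  [[0,0,-1],[0,0,0],0],
  [[0,0,0],[0,0,0],0],
])

```text
clock: 25.45
eef_pos: [0.5926, -0.364, 0.0208]
tool_rot: [0.594, 0.804, 0.0, 0.0]
ft_force: [0.2, 0.3, -0.6]
grip_width: 0.0284
grasp_force: 59.2
```

Request:
drive_tool([
  [[0,0,-1],[0,0,0],0],
  [[0,0,0],[0,0,0],0],
])

```text
clock: 25.62
eef_pos: [0.5926, -0.3641, 0.0207]
tool_rot: [0.594, 0.804, 0.0, 0.0]
ft_force: [-2.3, 1.3, 4.2]
grip_width: 0.028
grasp_force: 59.3
```

Request:
drive_tool([
  [[0,0,0],[0,0,0],0.5],
  [[0,0,0],[0,0,0],0.6],
  [[0,0,0],[0,0,0],0.7],
  [[0,0,5],[0,0,0],0.7],
  [[0,0,15],[0,0,0],0.7],
  [[0,0,25],[0,0,0],0.7],
  [[0,0,30],[0,0,0],0.7],
  [[0,0,30],[0,0,0],0.7],
])

```text
clock: 26.28
eef_pos: [0.592, -0.3636, 0.1252]
tool_rot: [0.594, 0.804, -0.0, -0.001]
ft_force: [-0.3, -1.0, -0.2]
grip_width: 0.0596
grasp_force: 0.0
```

Request:
drive_tool([
  [[-30,0,10],[0,0,0],0.7],
  [[-35,0,10],[0,0,0],0.7],
  [[-35,0,10],[0,0,0],0.7],
  [[-35,0,10],[0,0,0],0.7],
  [[-35,0,10],[0,0,0],0.7],
  [[-35,0,10],[0,0,0],0.7],
  [[-35,0,10],[0,0,0],0.7],
  [[-20,0,0],[0,0,0],0.7],
])

```text
clock: 26.95
eef_pos: [0.3301, -0.3644, 0.1973]
tool_rot: [0.595, 0.804, -0.001, 0.001]
ft_force: [-0.0, -0.7, -0.0]
grip_width: 0.0596
grasp_force: 0.0
```

```bash
python3 st.py
python3 - <<'E'
from fit import *
t=camera("top");s=camera("side")
a=t["image"][105:265,100:400];cv2.imwrite("pics/p4.png",cv2.resize(a,None,fx=2.6,fy=2.6)[...,::-1])
for n,q in (("bell",[.5712,.3661,.012,0]),("barrel",[.5913,-.3639,.012,0]),("mouthpiece",[.4614,.0992,.012,np.radians(13.5)]),("upper_joint",[.6713,.1065,.012,np.radians(49.1)])):
    obs=[]
    for p in (t,s):
        m=netmask(n,p,proj(p,np.array(q[:3])+[0,0,.02]))
        if m is not None: obs.append((p,m))
    for o in (obs[:1],obs[1:]):
        if o: f=fit(n,o,q,.012);print(n,((f[0]-q)*[1e3,1e3,1e3,1]).round(2),f[1].round(2),f[2])
E
```

```text
26.95 [ 330.1 -364.4  197.3] psi 17.0 down [ 0.001 -0.003 -1.   ] j [-48.  14.  -5.  71.  -0.  25.] F [-0.  -0.7 -0. ] w 59.6 0.0
bell [0.54 1.14 0.   0.  ] 0.0 [(344, 333)]
bell [0.31 0.85 0.   0.  ] 0.0 [(393, 404)]
barrel [1.32 1.63 0.   0.  ] 0.02 [(91, 107)]
barrel [ 1.3 -1.7  0.   0. ] 0.0 [(230, 260)]
mouthpiece [-0.87  1.3   0.    0.02] 0.01 [(159, 182)]
upper_joint [0.55 3.99 0.   0.01] 0.0 [(290, 363)]
upper_joint [-0.29 -0.2   0.    0.  ] 0.0 [(330, 421)]
```

View pics/p4.png

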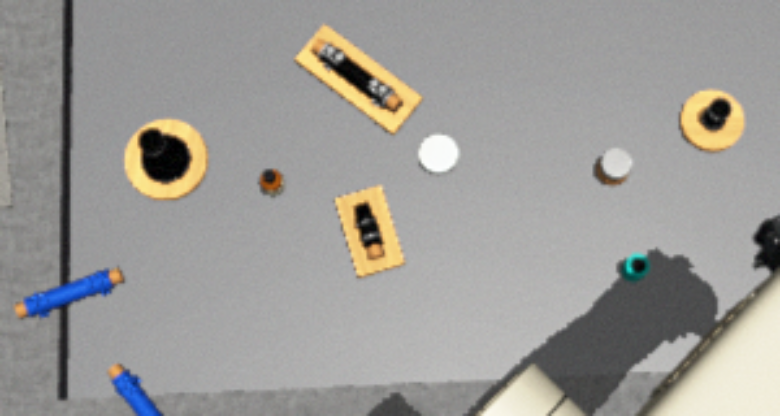

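All four parts are centred on their boards, the fits give 4 mm or less off. They are the bell at crop (165,157), barrel (714,115), mouthpiece (369,230) and joint (357,73). The bottle stands at (270,181), and the arm is clear.

```bash
python3 -c "
from workcell import job_done
print(job_done())"
```

```text
the job is handed in; nothing more can be done
None
```

The job is handed in at about 27 s on the robot clock: all four parts rest on their own boards, 4 mm or less off centre by the last camera fits, with the oil bottle standing and the arm clear; no verdict was returned.

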